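# Fish a dropped hold-down weight out of the deep box and load it in its magazine

## Task

A hold-down weight has dropped to the bottom of the deep, narrow plywood box: take the fork lifter by its handle, lift the weight out by its neck with the fork and set it down upright on the open bench. Stand the lifter upright on the bench again, then pick the weight up with the gripper and lower it into the tube magazine, so that it rests upright on the weight already in there. Never let the weight fall over, and leave the squeegee and the ink pot where they are.

Things in the scene. Friction and masses are not known exactly. Their poses are not given: they have to be found in the camera images.
- lifter: Fork lifter, 173 mm tall, 0.28 kg, standing free on its flat steel foot. Origin: underside of the foot, below the shank; z up the shank, x the way the fork points. Foot plate 6 mm thick, 34 mm wide (y), from x = -20 to 42 mm. Round shank 10 mm diameter, with a collar 18 mm wide at each end.
- lifter_grip (a point): Middle of the lifter's wooden handle, 148 mm above the origin. The handle is a block 26 mm along x, 20 mm along y, from z = 118 to 173 mm; grip it across y.
- lifter_fork (a point): Where a caught neck sits in the lifter's fork, 23.5 mm ahead (+x) of the origin, at the prongs' top (z = 6 mm). The slot, 14 mm wide, is open to +x and ends at x = 17; two prongs reach x = 42 and bear 2 mm high lips at x = 38.5 to 42, which keep the weight's head (resting on the prongs) from sliding off.
- weight: The dropped weight: a round steel spool, 58 mm tall, 0.18 to 0.35 kg, upright on the floor of the plywood box, nearer its +x end. Origin: centre of its underside; z is its axis. Body 40 mm diameter, z 0 to 28; neck 10 mm diameter, z 28 to 48; flat round head 26 mm diameter, z 48 to 58.
- lower_weight: An identical weight already standing at the bottom of the tube magazine (its top 63 mm above the bench). Origin: centre of its underside.
- box: Deep narrow plywood box, open at the top, screwed to the bench. Origin: centre of its underside; x along its length. Outside 140 (x) x 70 (y) x 130 mm high, with feet that reach x = +-86 mm; walls 8 mm; inside 124 x 54 mm, floor 10 mm above the bench. (The bench ends along a slanting far edge, about from x = 0.40, y = -0.25 to x = 0.65, y = 0.18 m.)
- magazine: Upright round aluminium tube, open at the top, fixed to the bench. Origin: centre of its underside. 85 mm high, outside 58 mm diameter widening to 66 mm at the rim, bore 50 mm, flange 84 mm diameter at the foot, inner floor 5 mm above the bench. A second weight in it has its underside at 63 mm; its body stands 6 mm out of the mouth.
- squeegee: Bystander: squeegee with timber grip lying on the bench, 85 x 150 x 25 mm, long along its y. Origin: centre of its underside.
- ink_pot: Bystander: small ink pot, 67 mm diameter, 58 mm high. Origin: centre of its underside.

How it is judged (in metres and radians):
On the way, in this order (a step that is already met when the one before it is completed fails the run):
1. the weight hangs on the lifter's fork, its underside above the rim of the box, not touched by the fingers (height (world z) of weight above 0.13 m and contact force between lifter and weight above 0.5 N and contact force between the fingers and weight below 0.05 N and angle between weight's own z axis and vertical below 0.4 rad), for 0.1 s.
2. the weight stands upright on the bench, let go by lifter and fingers (height (world z) of weight below 0.006 m and angle between weight's own z axis and vertical below 0.1 rad and contact force between each of lifter, the fingers and weight below 0.05 N and linear speed of weight below 0.02 m/s and angular speed of weight below 0.3 rad/s), for 0.2 s.
At the end, for the whole second after the job is handed in: The weight rests upright (0.15 rad) in the magazine, centred within 10 mm, on the lower weight (underside 58 to 68 mm above the bench), the lower one still on the magazine floor; the lifter stands upright on the bench (0.1 rad, 8 mm), clear of the weight; all released and at rest (horizontal distance between each of weight, lower_weight and magazine below 0.01 m and z of weight in the frame of magazine between 0.058 and 0.068 m and angle between each of weight, lower_weight's own z axis and vertical below 0.15 rad and contact force between each of the fingers, lifter and weight below 0.05 N and linear speed of each of weight, lifter below 0.02 m/s and angular speed of each of weight, lifter below 0.3 rad/s and z of lower_weight in the frame of magazine below 0.012 m and height (world z) of lifter between -0.008 and 0.008 m and angle between lifter's own z axis and vertical below 0.1 rad); the robot touches nothing.
It fails at once if the weight falls over (tilts more than 0.8 rad) (angle between weight's own z axis and vertical above 0.8 rad).
It fails at once if the lower weight is taken out of the magazine (z of lower_weight in the frame of magazine above 0.04 m).
It fails at once if the squeegee is shifted by more than 25 mm (distance of squeegee from where it was at the start of the episode above 0.025 m).
It fails at once if the ink pot is shifted by more than 25 mm (distance of ink_pot from where it was at the start of the episode above 0.025 m).
It also fails if it takes over 72 s, if anything falls off the work surface, if the arm or the gripper's body presses on something with over 40 N, if the wrist force passes 120 N, or if a joint passes its speed limit or range.

## Robot

A 6-joint arm with a two-finger parallel gripper is mounted at the origin on the work surface; the furniture and walls round the work are solid. World frame = base frame: x ahead of the robot, y to its left, z up, the work surface at z = 0. Lengths are in mm, angles in rad, forces in N, time in s.
With the tool pointing down it reaches from about 300 to 775 mm from the base axis. Payload 14.6 kg.
Tool frame: the origin (TCP) lies on the centre line of the jaws, within the pads' length; the fingertips stand 14 mm ahead of it and the grasp point (between the pads) lies 5 mm behind it; z points along the fingers, y is the direction in which the jaws open and shut (so a half turn about z gives the same grasp; the last joint's range is limited). The gripper opens to 94 mm and grips with 3 to 60 N. Pads are 16 mm wide; open, the fingers measure 119 mm over their backs; the gripper's body (75 mm by 177 mm) begins 78 mm behind the grasp point.
Start: joints at [1.215, 0.3, 1.521, -0, 1.321, -0.067], TCP at [156.639, 527.213, 219.446] pointing down, gripper open.
Joint ranges: [-3.03, 3.03], [-0.79, 2.21], [0.23, 2.52], [-1.04, 4.18], [0, 3.07], [-2.55, 2.55]. Speed limits (rad/s): [2.22, 2.22, 2.57, 3.14, 3.14, 3.14].

## Interface

Orientations are given as a unit quaternion [x, y, z, w].
In Python, from rig import status, optics, arm gives the robot as it stands.
- The arm moves only by the shell command python3 -m crank 'ROWS' [FORCE]. ROWS is JSON, a list of rows, each a list of 5 numbers: the finger opening in m, from 0 to 0.094, then the shift along the tool's x, y, z in m, then the turn about the tool's z in rad. In form: [[fingers, tx, ty, tz, yaw], ...]. A call has 1 to 12 rows; each row is the pose to reach, as a shift and turn from the pose commanded when the call began, along the tool's axes at that moment; what a row does not reach only later rows make up. A row lasts 1/10 s, in which the tool goes at most 50 mm and 8.59 degrees, less where a joint would pass 70% of its speed; a pose out of reach is approached as far as the arm can. A call with a gripper value outside its range is refused whole. The fingers move at their own pace and stop on an object; FORCE is the grip in N (left out, the last holds). Time passes only in rows, so rows that repeat a pose let the fingers close. It gives the time, the measured TCP pose, the force and the opening at its end, in the units of the state.
- status.get_state(): the state, without advancing time (a new reading comes with each control period).
- optics.snapshot(name): name is "side" or "top"; returns the picture (400x640x3 uint8, red, green, blue); there is no depth.
- optics.camera_info(name): a dict with "K" (3x3 intrinsics, pixels), "rvec" (rotation vector, rad) and "tvec" (3), from world to camera coordinates, as OpenCV has them. Camera axes: x right, y down, z forward; pixel columns grow to the right and rows downward; lengths in mm; the calibration is good to about 2 mm. A picture is of the moment at which its call begins. camera_info takes no time and is no camera call.
- arm.finish_job(): hands the job in, once; it reports no verdict.
Trained networks look in the newest picture that a camera, given by its name, has taken for a name from the list of things; names that differ only in an ending like _2 or _b are one class to them, and where a whole thing is asked for, a point or a joint stands for the part that bears it (a point fixed in the world has none). Each returns a list of dicts, best first, with "p" (0 to 1); they miss things now and then, are a little off and sometimes report something else, mostly with a low value. They report only what shows in the picture. A call takes as long as a camera call.
- optics.trace(camera, label): "region" (400x640 bool, what is visible of it).
- optics.pinpoint(camera, label): "xyz" ([x, y, z] in mm, in world coordinates, good to about 4 mm: a listed point, or the origin of a listed thing).
The state is a dict: "t": time; "joint_pos": joint angles; "joint_velocities": joint speeds; "joint_efforts": joint torques, N m; "position": TCP position; "orientation": TCP orientation; "force": force on the tool from outside, world axes, zero at the start; "wrist_torque": the same for the moment, N m; "grip_width": finger opening in mm.
Only numpy, scipy, OpenCV 4.12 (cv2) and the standard library are available. Lean on these libraries where they do the work, as an engineer would, in place of code of your own. Each camera call takes 0.05 s, during which the arm holds its last target.

## Working session

There is one attempt and no reset: what is moved stays moved. The work goes in short steps, Python scripts to look and compute and a shell command to move; the robot and the scene stay as the last step left them, time stands still between calls to the robot, and variables do not carry over. Pictures are saved under pics/ and viewed, and the job is handed in when it is done.

```bash
ls; mkdir -p pics; cat > h.py <<'E'
import numpy as np,cv2
from rig import status,optics,arm
def cam(n):
    c=optics.camera_info(n);return np.array(c["K"],float),np.array(c["rvec"],float).ravel(),np.array(c["tvec"],float).ravel()
def snap(n,f):
    im=optics.snapshot(n);cv2.imwrite("pics/"+f,im[:,:,::-1]);return im
def proj(n,P):
    K,r,t=cam(n);return cv2.projectPoints(np.array(P,float).reshape(-1,3),r,t,K,None)[0].reshape(-1,2)
def ray(n,uv):
    K,r,t=cam(n);R=cv2.Rodrigues(r)[0];d=R.T@np.linalg.inv(K)@np.array([uv[0],uv[1],1.]);return -R.T@t,d
def atz(n,uv,z):
    o,d=ray(n,uv);return o+d*(z-o[2])/d[2]
def st():
    s=status.get_state();print({k:np.round(s[k],3).tolist() for k in("t","joint_pos","position","orientation","force","grip_width")});return s
E
python3 - <<'E'
from h import *
s=st()
for n in("side","top"):
    snap(n,n+"0.png")
    K,r,t=cam(n);print(n,-cv2.Rodrigues(r)[0].T@t)
    for l in("lifter","lifter_grip","lifter_fork","weight","box","magazine","squeegee","ink_pot","lower_weight"):
        print(l,[(round(d["p"],2),np.round(d["xyz"],1).tolist()) for d in optics.pinpoint(n,l)[:3]])
st()
E
```

```text
pics
{'t': 0.0, 'joint_pos': [1.215, 0.3, 1.522, -0.0, 1.321, -0.067], 'position': [156.552, 526.996, 218.875], 'orientation': [0.144, 0.99, -0.001, -0.0], 'force': [0.424, -0.479, 0.673], 'grip_width': 94.078}
side [ 234.98123829 -741.28112045  683.44460626]
lifter [(0.92, [440.8, -81.0, 5.1])]
lifter_grip [(0.63, [439.2, -81.7, 148.8])]
lifter_fork [(0.57, [461.0, -60.7, 4.4])]
weight [(0.27, [465.8, 401.3, -0.2])]
box [(0.71, [475.8, 135.9, 1.5])]
magazine [(0.82, [463.3, 400.6, -1.9])]
squeegee [(0.71, [654.3, 372.7, -2.2])]
ink_pot [(0.94, [331.6, 317.3, -0.4])]
lower_weight []
top [ 321.62825084  172.45278406 1056.52643516]
lifter [(0.74, [437.6, -88.0, -2.8])]
lifter_grip [(0.78, [438.8, -80.3, 146.0])]
lifter_fork [(0.74, [455.6, -68.3, 4.1]), (0.59, [335.0, 316.2, -1.7])]
weight [(0.58, [471.3, 401.8, 4.2]), (0.47, [509.6, 149.8, 9.4])]
box [(0.83, [474.0, 134.4, -2.3])]
magazine [(0.94, [467.2, 402.7, -3.2])]
squeegee [(0.84, [655.2, 373.2, -0.3])]
ink_pot [(0.81, [333.0, 316.6, 0.6])]
lower_weight [(0.74, [468.1, 401.8, 3.5])]
{'t': 1.0, 'joint_pos': [1.215, 0.3, 1.521, 0.0, 1.321, -0.067], 'position': [156.62, 527.205, 219.445], 'orientation': [0.144, 0.99, -0.0, -0.0], 'force': [-0.896, -0.134, 0.402], 'grip_width': 93.792}
```

View pics/side0.png

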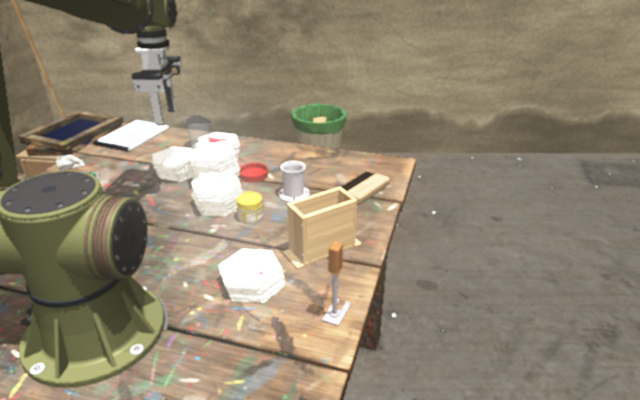

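View pics/top0.png

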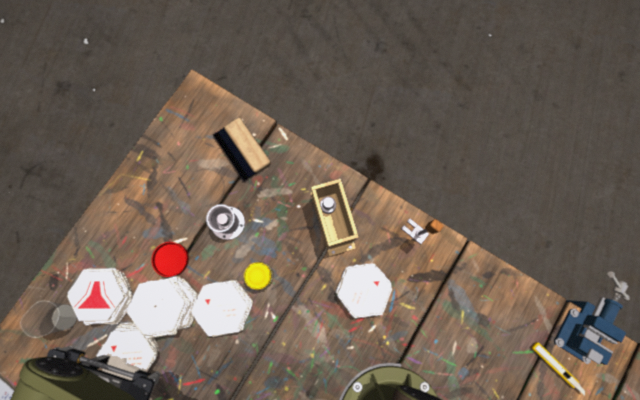

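```bash
python3 - <<'E'
from h import *
im=cv2.imread("pics/top0.png")
a=cv2.resize(im[165:265,290:450],None,fx=5,fy=5,interpolation=cv2.INTER_CUBIC);cv2.imwrite("pics/top0z.png",a)
im=cv2.imread("pics/side0.png")
a=cv2.resize(im[170:330,270:410],None,fx=4,fy=3.7,interpolation=cv2.INTER_CUBIC);cv2.imwrite("pics/side0z.png",a)
print(proj("top",[[438.8,-80.3,146],[438,-82,0]]))
E
```

```text
[[433.17282691 226.06107754]
 [418.29429973 233.63649378]]
```

View pics/top0z.png

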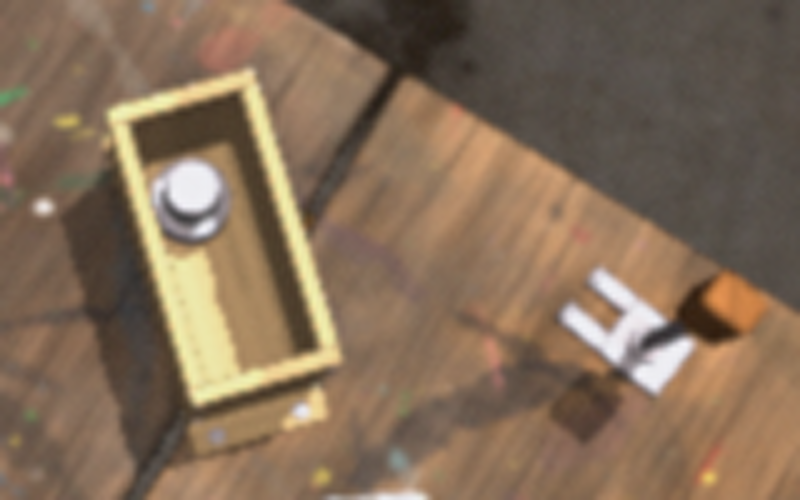

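View pics/side0z.png

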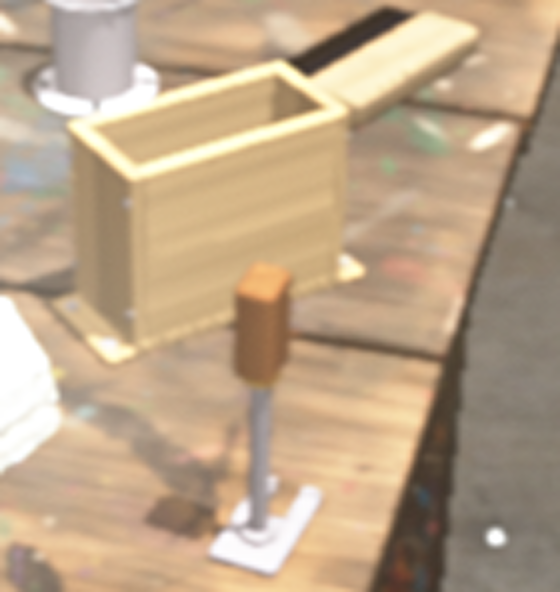

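```bash
python3 - <<'E'
from h import *
T=lambda u,v:(290+(u-2)/5,165+(v-2)/5)
S=lambda u,v:(270+(u-1.5)/4,170+(v-1.4)/3.7)
def fit(Ps,Us,x0):
    from scipy.optimize import least_squares
    def w(p,P): 
        P=np.array(P,float);c,s=np.cos(p[2]),np.sin(p[2]);return np.c_[p[0]+c*P[:,0]-s*P[:,1],p[1]+s*P[:,0]+c*P[:,1],P[:,2]]
    f=lambda p:np.concatenate([(proj(n,w(p,P))-np.array(U)).ravel() for n,P,U in zip(("top","side"),Ps,Us)])
    r=least_squares(f,x0);print(r.x,np.round(r.fun,1));return r.x
B=[[70,35,130],[70,-35,130],[-70,-35,130],[-70,35,130]]
fit([B,B],[[T(108,112),T(252,70),T(342,358),T(195,403)],[S(275,62),S(348,108),S(133,178),S(70,125)]],[475,135,.3])
L=[[42,17,6],[42,-17,6],[-20,-17,6],[-20,17,6],[0,0,173]]
# top handle top corners
H=[[13,10,173],[13,-10,173],[-13,-10,173],[-13,10,173]]
fit([L[:4],L[:1]+L[1:4]],[[T(558,315),T(600,267),T(697,345),T(658,397)],[S(270,480),S(320,488),S(272,575),S(211,555)]],[440,-80,.7])
for uv in (T(193,187),):print("weight head top",atz("top",uv,68))
for uv in (T(192,207),):print("body top approx",atz("top",uv,38))
E
```

```text
[4.73253471e+02 1.35728987e+02 3.05128831e-01] [-0.6 -0.5  0.  -0.9  1.2  0.1  0.5  0.5  0.7 -0.9  0.3 -0.1 -0.6 -0.2
 -1.3 -0.9]
[439.09524595 -82.65081837   0.86944858] [ 0.7 -0.3  0.6 -0.8  0.4 -0.6 -0.  -0.8 -2.5 -1.   0.7  1.8  0.3 -0.8
 -0.8 -1. ]
weight head top [505.59174211 148.76152236  68.        ]
body top approx [501.1143401  148.51648809  38.        ]
```

```bash
cat >> h.py <<'E'
def pose(p,P,z=0):
    P=np.array(P,float).reshape(-1,3);c,s=np.cos(p[2]),np.sin(p[2]);return np.c_[p[0]+c*P[:,0]-s*P[:,1],p[1]+s*P[:,0]+c*P[:,1],P[:,2]+z]
def circ(r,z):
    a=np.linspace(0,2*np.pi,49);return np.c_[r*np.cos(a),r*np.sin(a),0*a+z]
FORK=[[42,17,6],[42,7,6],[17,7,6],[17,-7,6],[42,-7,6],[42,-17,6],[-20,-17,6],[-20,17,6],[42,17,6]]
HT=[[13,10,173],[13,-10,173],[-13,-10,173],[-13,10,173],[13,10,173]]
BOX=[[70,35,130],[70,-35,130],[-70,-35,130],[-70,35,130],[70,35,130]]
BOXI=[[62,27,130],[62,-27,130],[-62,-27,130],[-62,27,130],[62,27,130]]
BOXF=[[62,27,10],[62,-27,10],[-62,-27,10],[-62,27,10],[62,27,10]]
def overlay(n,src,dst,items,x0,x1,y0,y1,s):
    im=cv2.imread("pics/"+src);a=cv2.resize(im[y0:y1,x0:x1],None,fx=s,fy=s,interpolation=cv2.INTER_CUBIC)
    for W,col in items:
        u=(proj(n,W)-[x0,y0]+.5)*s-.5
        cv2.polylines(a,[np.round(u).astype(int).reshape(-1,1,2)],False,col,1,cv2.LINE_AA)
    cv2.imwrite("pics/"+dst,a)
R,G,Bc,M=(0,0,255),(0,255,0),(255,0,0),(255,0,255)
E
python3 - <<'E'
from h import *
b=[473.3,135.7,.305];l=[439,-82,.87];w=[505,148.8,0]
it=[(pose(b,BOX),R),(pose(b,BOXI),G),(pose(b,BOXF),Bc),(pose(l,FORK),R),(pose(l,HT),M),(pose(w,circ(20,38)),R),(pose(w,circ(13,68)),M)]
overlay("top","top0.png","ov1.png",it,290,450,165,265,5)
overlay("side","side0.png","ov2.png",it,270,410,170,330,3.7)
E
```

```text
(no output)
```

View pics/ov1.png

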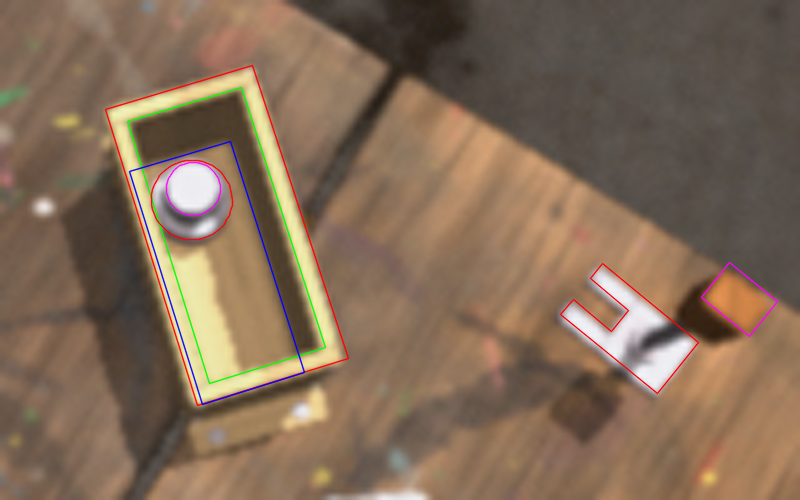

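View pics/ov2.png

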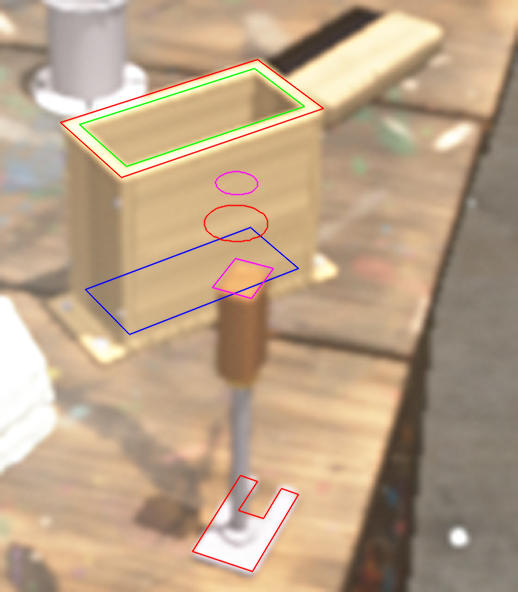

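```bash
cat >> h.py <<'E'
from scipy.spatial.transform import Rotation as Ro
def goto(x,y,z,psi=None):
    "tool shift (m) + yaw so that TCP at x,y,z and tool x heading psi"
    s=status.get_state();q=Ro.from_quat(s["orientation"]);m=q.as_matrix()
    d=m.T@(np.array([x,y,z])-np.array(s["position"]))/1000
    h=np.arctan2(m[1,0],m[0,0]);dy=0 if psi is None else -((psi-h+np.pi)%(2*np.pi)-np.pi)
    print("t %.2f pos %s head %.3f tilt %.3f grip %.1f F %s j %s"%(s["t"],np.round(s["position"],1),h,np.arccos(min(1,-m[2,2])),s["grip_width"],np.round(s["force"],1),np.round(s["joint_pos"],2)))
    print("shift",np.round(d,4),"yaw",round(dy,3))
E
python3 -c "
from h import *
goto(439,-82,215,.87)"
```

```text
t 1.00 pos [156.6 527.2 219.4] head 2.853 tilt 0.000 grip 93.8 F [-0.9 -0.1  0.4] j [ 1.22  0.3   1.52  0.    1.32 -0.07]
shift [-0.4442 -0.5036  0.0044] yaw 1.983
```

```bash
python3 -m crank '[[0.094,-0.033,-0.038,0,0.14],[0.094,-0.066,-0.075,0,0.28],[0.094,-0.10,-0.113,0,0.42],[0.094,-0.133,-0.15,0,0.56],[0.094,-0.166,-0.188,0,0.70],[0.08,-0.2,-0.226,0,0.85],[0.07,-0.232,-0.264,0,1.0],[0.06,-0.266,-0.3,0,1.15],[0.06,-0.3,-0.34,0,1.3],[0.06,-0.333,-0.378,0,1.44],[0.06,-0.366,-0.415,0,1.58],[0.06,-0.4,-0.453,0,1.72]]' 20; python3 -c "
from h import *
goto(439,-82,215,.87)"
```

```text
t: 2.2
position: [409.6, -19.1, 219.8]
orientation: [0.845, 0.534, 0.0, 0.0]
force: [1.5, 0.3, 0.2]
grip_width: 59.9
t 2.20 pos [409.6 -19.1 219.8] head 1.127 tilt 0.001 grip 59.9 F [1.5 0.3 0.2] j [-0.14 -0.02  1.88  0.    1.28  0.31]
shift [-0.0442  0.0536  0.0048] yaw 0.257
```

```bash
python3 -m crank '[[0.05,-0.022,0.027,0,0.13],[0.05,-0.044,0.0535,0,0.257],[0.05,-0.044,0.0535,0,0.257],[0.05,-0.044,0.0535,0,0.257]]'; python3 -c "
from h import *
snap('top','top1.png');snap('side','side1.png')
goto(439,-82,143,.87)
l=[439,-82,.87]
it=[(pose(l,FORK),R),(pose(l,HT),M)]
overlay('top','top1.png','ov3.png',it,370,490,170,270,6)
overlay('side','side1.png','ov4.png',it,270,410,190,330,4)
"
```

```text
t: 2.6
position: [438.8, -79.6, 219.2]
orientation: [0.906, 0.424, -0.0, -0.0]
force: [-0.2, 0.4, 0.0]
grip_width: 50.3
t 2.70 pos [438.6 -78.7 219.5] head 0.878 tilt 0.000 grip 50.3 F [ 0.5 -0.3  0.4] j [-0.26  0.06  1.8   0.    1.28  0.43]
shift [-0.0023  0.0024  0.0765] yaw 0.008
```

View pics/ov4.png

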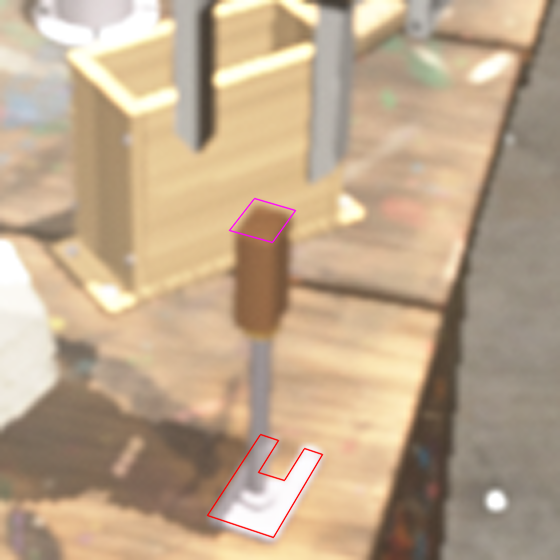

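View pics/ov3.png

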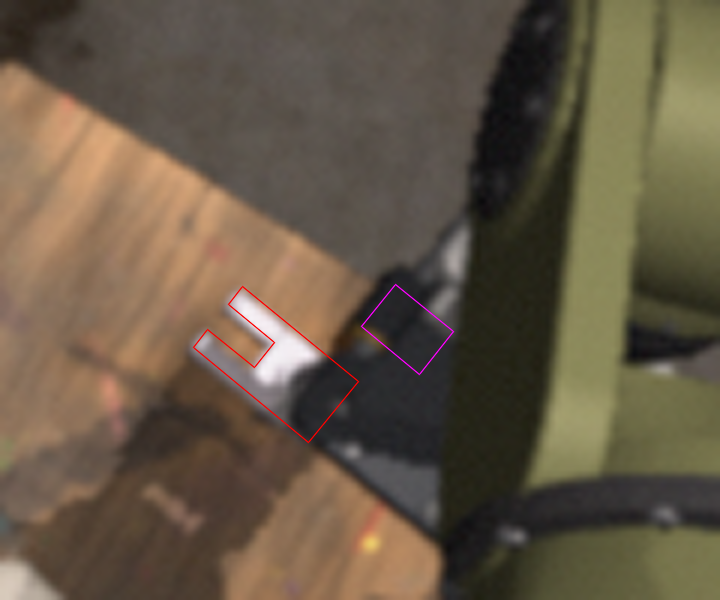

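```bash
python3 -m crank '[[0.05,-0.0023,0.0024,0.0,0.008],[0.05,-0.0023,0.0024,0.03,0.008],[0.05,-0.0023,0.0024,0.055,0.008],[0.05,-0.0023,0.0024,0.0765,0.008],[0.05,-0.0023,0.0024,0.0765,0.008],[0.02,-0.0023,0.0024,0.0765,0.008],[0.01,-0.0023,0.0024,0.0765,0.008],[0.01,-0.0023,0.0024,0.0765,0.008],[0.01,-0.0023,0.0024,0.0765,0.008],[0.01,-0.0023,0.0024,0.0765,0.008]]' 40; python3 -c "
from h import *
goto(439,-82,143,.87)
snap('side','side2.png')
p=optics.trace('side','lifter');print(p[0]['p'] if p else p)
l=[439,-82,.87]
overlay('side','side2.png','ov5.png',[(pose(l,FORK),R),(pose(l,HT),M)],270,410,190,330,4)
"
```

```text
t: 3.7
position: [439.6, -82.8, 143.5]
orientation: [0.907, 0.42, 0.0, 0.0]
force: [-0.9, -0.3, 4.2]
grip_width: 19.8
t 3.70 pos [439.6 -82.8 143.5] head 0.868 tilt 0.001 grip 19.8 F [-0.9 -0.3  4.2] j [-0.27  0.16  1.89 -0.    1.1   0.43]
shift [ 0.0003 -0.001   0.0005] yaw -0.002
0.77
```

View pics/ov5.png

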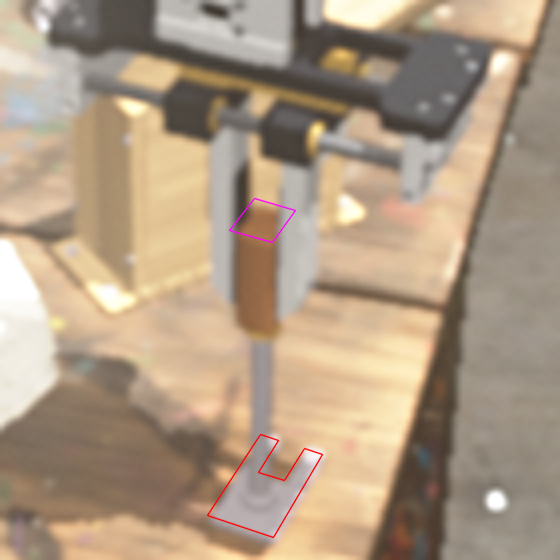

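```bash
python3 -m crank '[[0.01,0,0,-0.01,0],[0.01,0,0,-0.03,0],[0.01,0,0,-0.06,0],[0.01,0,0,-0.1,0],[0.01,0,0,-0.135,0],[0.01,0,0,-0.16,0],[0.01,0,0,-0.162,0],[0.01,0,0,-0.162,0]]' 50; python3 -c "
from h import *
goto(443,129,303,.305)"
```

```text
t: 4.6
position: [439.1, -82.7, 304.3]
orientation: [0.907, 0.42, -0.0, -0.0]
force: [0.4, -0.3, -3.9]
grip_width: 19.7
t 4.60 pos [439.1 -82.7 304.3] head 0.868 tilt 0.000 grip 19.7 F [ 0.4 -0.3 -3.9] j [-0.27  0.01  1.66 -0.    1.47  0.43]
shift [ 0.164  -0.1339  0.0014] yaw 0.563
```

```bash
python3 -m crank '[[0.01,0.015,-0.012,0,0.05],[0.01,0.04,-0.034,0,0.12],[0.01,0.067,-0.055,0,0.2],[0.01,0.094,-0.077,0,0.3],[0.01,0.12,-0.1,0,0.4],[0.01,0.146,-0.12,0,0.5],[0.01,0.16,-0.131,0,0.55],[0.01,0.164,-0.134,0.001,0.563],[0.01,0.164,-0.134,0.001,0.563],[0.01,0.164,-0.134,0.001,0.563]]'; python3 -c "
from h import *
goto(443,129,303,.305)
snap('top','top3.png');snap('side','side3.png')
s=status.get_state();p=s['position'];l=[p[0],p[1],.305]
zz=p[2]-143.5
b=[473.3,135.7,.305];w=[505,148.6,0]
it=[(pose(b,BOX),R),(pose(b,BOXI),G),(pose(l,FORK,zz),R),(pose(w,circ(20,38)),R),(pose(w,circ(13,68)),M)]
overlay('top','top3.png','ov6.png',it,290,410,165,265,6)
overlay('side','side3.png','ov7.png',it,270,410,130,270,4)
"
```

```text
t: 5.6
position: [443.0, 128.3, 303.2]
orientation: [0.988, 0.152, -0.001, 0.0]
force: [-0.2, 0.7, -3.6]
grip_width: 19.9
t 5.60 pos [443.  128.3 303.2] head 0.305 tilt 0.001 grip 19.9 F [-0.2  0.7 -3.6] j [ 0.2   0.04  1.63 -0.    1.47  1.47]
shift [ 0.0003 -0.0007  0.0002] yaw 0.0
```

View pics/ov6.png

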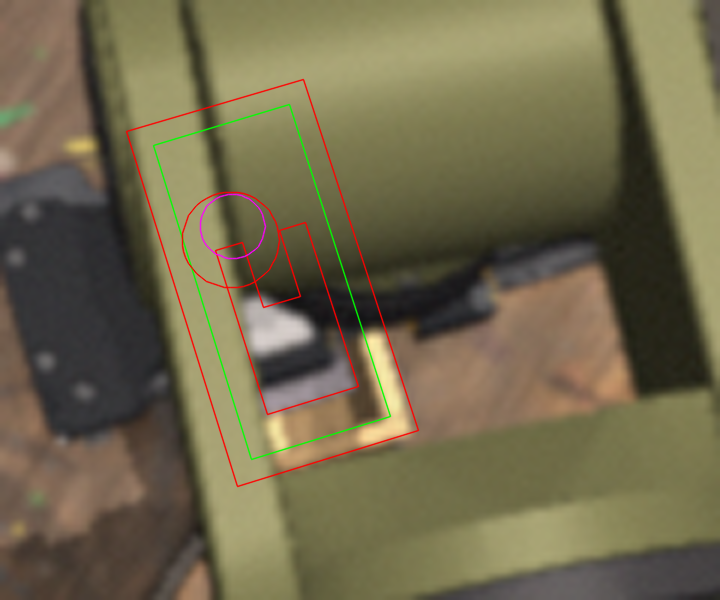

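View pics/ov7.png

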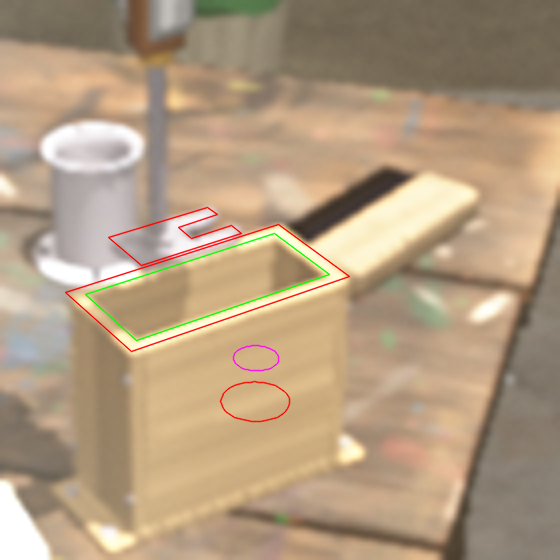

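```bash
python3 -c "
from h import *
p=[443,128.3,303.2];l=[p[0],p[1],.305];zz=159.7
b=[473.3,135.7,.305]
overlay('top','top3.png','ov8.png',[(pose(l,FORK,zz),R),(pose(b,BOXI),G)],320,365,200,245,16)
overlay('top','top3.png','ov8b.png',[],320,365,200,245,16)
a=cv2.imread('pics/ov8.png');c=cv2.imread('pics/ov8b.png');cv2.imwrite('pics/ov9.png',cv2.resize(np.hstack([a,c]),(800,400)))
overlay('side','side3.png','ov10.png',[(pose(l,FORK,zz),R)],290,340,170,210,15)
"
```

```text
(no output)
```

View pics/ov9.png

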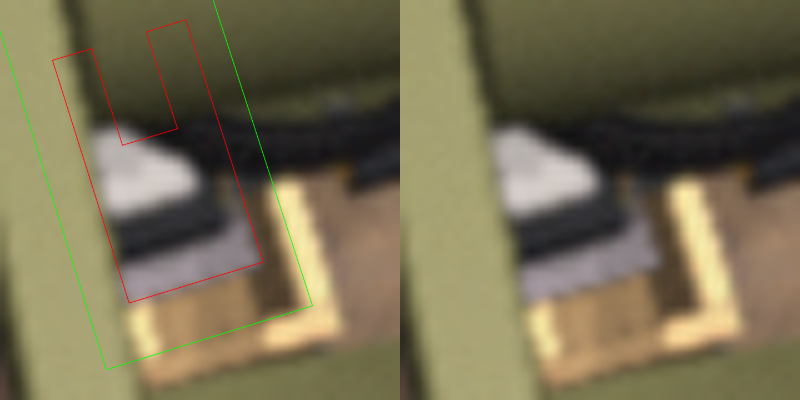

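View pics/ov10.png

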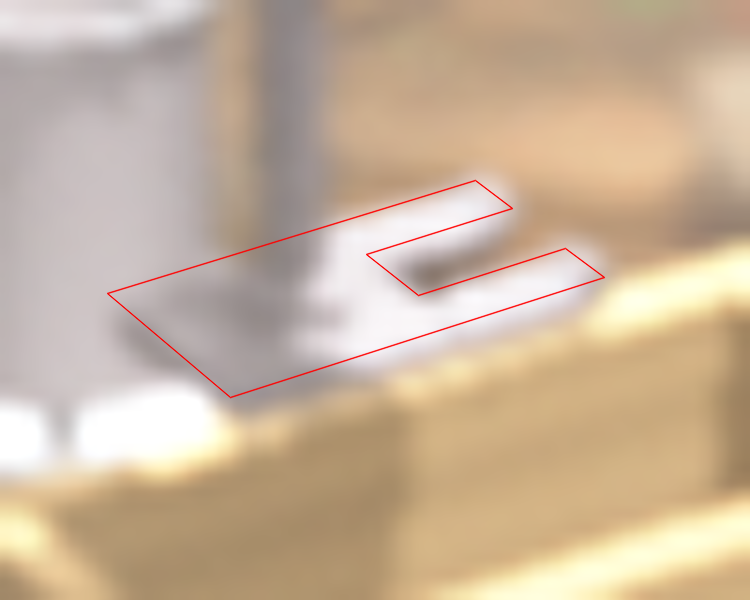

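```bash
python3 -c "
from h import *
w=[505,148.6,0]
it=[(pose(w,circ(20,38)),R),(pose(w,circ(13,68)),M)]
overlay('top','top0.png','ov11.png',it,310,350,185,225,10)
overlay('top','top0.png','ov11b.png',[],310,350,185,225,10)
a=cv2.imread('pics/ov11.png');c=cv2.imread('pics/ov11b.png');cv2.imwrite('pics/ov12.png',np.hstack([a,c]))
"
```

```text
(no output)
```

View pics/ov12.png

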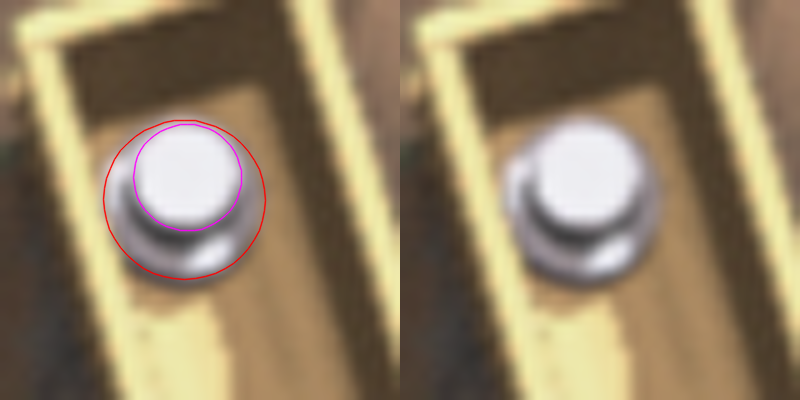

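```bash
python3 -m crank '[[0.01,0,-0.0015,0,0],[0.01,0,-0.0015,0.01,0],[0.01,0,-0.0015,0.025,0],[0.01,0,-0.0015,0.045,0],[0.01,0,-0.0015,0.06,0],[0.01,0,-0.0015,0.07,0],[0.01,0,-0.0015,0.07,0]]'; python3 -c "
from h import *
goto(442.7,129.7,187.5,.305)"
```

```text
t: 6.4
position: [442.2, 130.2, 232.6]
orientation: [0.988, 0.152, -0.001, 0.0]
force: [0.2, -0.3, -2.6]
grip_width: 19.6
t 6.40 pos [442.2 130.2 232.6] head 0.305 tilt 0.002 grip 19.6 F [ 0.2 -0.3 -2.6] j [0.21 0.09 1.74 0.   1.31 1.47]
shift [0.0005 0.0007 0.0451] yaw -0.0
```

```bash
python3 -m crank '[[0.01,0,0,0.01,0],[0.01,0,0,0.022,0],[0.01,0,0,0.034,0],[0.01,0,0,0.043,0],[0.01,0,0,0.046,0],[0.01,0,0,0.046,0],[0.01,0,0,0.046,0]]'; python3 -c "
from h import *
goto(442.7,129.7,187.5,.305)
snap('top','top4.png')
p=status.get_state()['position'];l=[p[0],p[1],.305];w=[505.3,149.3,0]
it=[(pose(l,FORK,p[2]-143.5),R),(pose(w,circ(13,68)),M),(pose(w,circ(5,58)),M)]
overlay('top','top4.png','ov13.png',it,310,370,185,245,10)
"
```

```text
t: 7.1
position: [442.9, 130.5, 188.3]
orientation: [0.988, 0.152, 0.0, -0.0]
force: [1.0, 0.1, -3.5]
grip_width: 19.5
t 7.10 pos [442.9 130.5 188.3] head 0.305 tilt 0.001 grip 19.5 F [ 1.   0.1 -3.5] j [ 0.21  0.13  1.8  -0.    1.21  1.47]
shift [-0.0004  0.0007  0.0008] yaw -0.0
```

View pics/ov13.png

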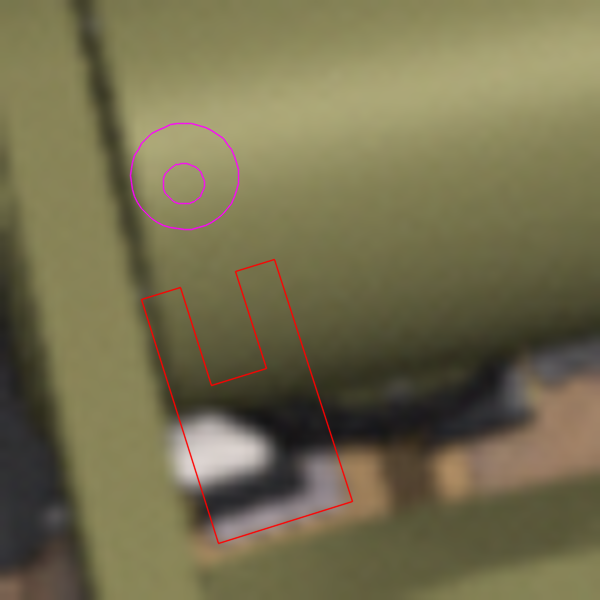

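```bash
python3 -m crank '[[0.01,0.002,0.0007,0,0],[0.01,0.006,0.0007,0,0],[0.01,0.01,0.0007,0,0],[0.01,0.014,0.0007,0,0],[0.01,0.018,0.0007,0,0],[0.01,0.021,0.0007,0,0],[0.01,0.024,0.0007,0,0],[0.01,0.024,0.0007,0,0]]'; python3 -c "
from h import *
goto(442.7,129.7,187.5,.305)"
```

```text
t: 7.95
position: [466.0, 137.1, 187.9]
orientation: [0.988, 0.152, -0.0, -0.0]
force: [0.4, -0.7, -2.4]
grip_width: 19.6
t 7.95 pos [466.  137.1 187.9] head 0.305 tilt 0.000 grip 19.6 F [ 0.4 -0.7 -2.4] j [0.21 0.19 1.74 0.   1.22 1.48]
shift [-0.0244  0.      0.0004] yaw -0.0
```

```bash
python3 -m crank '[[0.01,0.003,0,0,0],[0.01,0.007,0,0,0],[0.01,0.011,0,0,0],[0.01,0.014,0,0,0],[0.01,0.017,0,0,0],[0.01,0.019,0,0,0],[0.01,0.019,0,0,0]]'; python3 -c "
from h import *
goto(442.7,129.7,187.5,.305)
snap('top','top5.png');a=cv2.imread('pics/top5.png');cv2.imwrite('pics/top5z.png',cv2.resize(a[165:265,290:410],None,fx=6,fy=6,interpolation=cv2.INTER_CUBIC))"
```

```text
t: 8.65
position: [484.0, 142.7, 187.9]
orientation: [0.988, 0.152, -0.0, -0.0]
force: [0.1, -0.2, -3.8]
grip_width: 20.2
t 8.65 pos [484.  142.7 187.9] head 0.305 tilt 0.000 grip 20.2 F [ 0.1 -0.2 -3.8] j [0.21 0.23 1.69 0.   1.23 1.48]
shift [-0.0433  0.      0.0004] yaw -0.0
```

View pics/top5z.png

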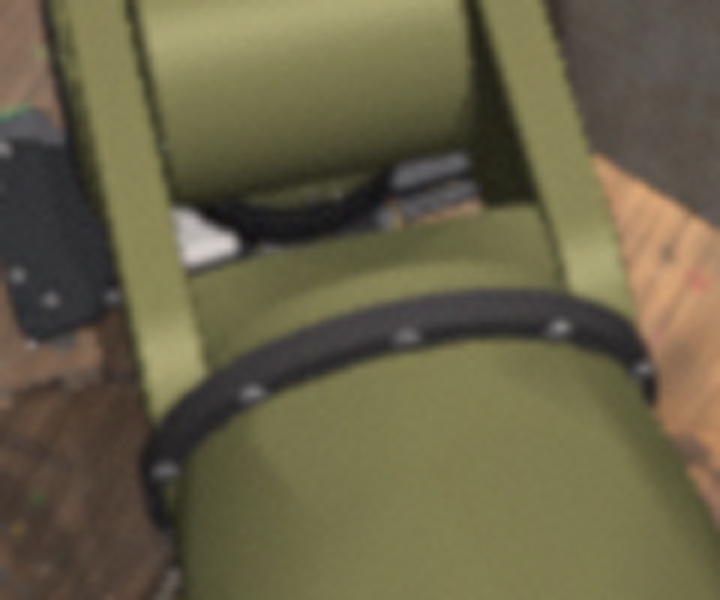

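```bash
python3 -m crank '[[0.01,0.0005,0,-0.003,0],[0.01,0.0005,0,-0.006,0],[0.01,0.0005,0,-0.009,0],[0.01,0.0005,0,-0.012,0],[0.01,0.0005,0,-0.015,0],[0.01,0.0005,0,-0.018,0],[0.01,0.0005,0,-0.018,0],[0.01,0.0005,0,-0.018,0]]' 55; python3 -c "
from h import *
goto(442.7,129.7,187.5,.305);print(status.get_state()['wrist_torque'])"
```

```text
t: 9.5
position: [484.3, 142.8, 205.9]
orientation: [0.988, 0.152, -0.0, 0.0]
force: [0.6, 0.5, -5.5]
grip_width: 19.7
t 9.50 pos [484.3 142.8 205.9] head 0.305 tilt 0.000 grip 19.7 F [ 0.6  0.5 -5.5] j [0.21 0.21 1.66 0.   1.27 1.48]
shift [-0.0436  0.      0.0184] yaw -0.0
[-0.10283806  0.22797659 -0.03003535]
```

```bash
python3 -m crank '[[0.01,0,0,-0.005,0],[0.01,0,0,-0.014,0],[0.01,0,0,-0.026,0],[0.01,0,0,-0.04,0],[0.01,0,0,-0.055,0],[0.01,0,0,-0.07,0],[0.01,0,0,-0.085,0],[0.01,0,0,-0.1,0],[0.01,0,0,-0.114,0],[0.01,0,0,-0.126,0],[0.01,0,0,-0.134,0],[0.01,0,0,-0.138,0]]' ; python3 -m crank '[[0.01,0,0,0,0],[0.01,0,0,0,0]]'; python3 -c "
from h import *
goto(442.7,129.7,187.5,.305)
snap('side','side6.png');snap('top','top6.png')
overlay('side','side6.png','s6z.png',[],270,410,110,250,4)"
```

```text
t: 10.7
position: [484.4, 142.9, 344.9]
orientation: [0.988, 0.152, 0.0, -0.0]
force: [0.3, 1.0, -4.5]
grip_width: 19.8
t: 10.9
position: [484.3, 142.8, 343.4]
orientation: [0.988, 0.152, -0.0, 0.0]
force: [0.2, 0.1, -5.2]
grip_width: 19.4
t 10.90 pos [484.3 142.8 343.4] head 0.305 tilt 0.001 grip 19.4 F [ 0.2  0.1 -5.2] j [0.21 0.13 1.44 0.   1.57 1.48]
shift [-0.0434  0.      0.156 ] yaw -0.0
```

View pics/s6z.png

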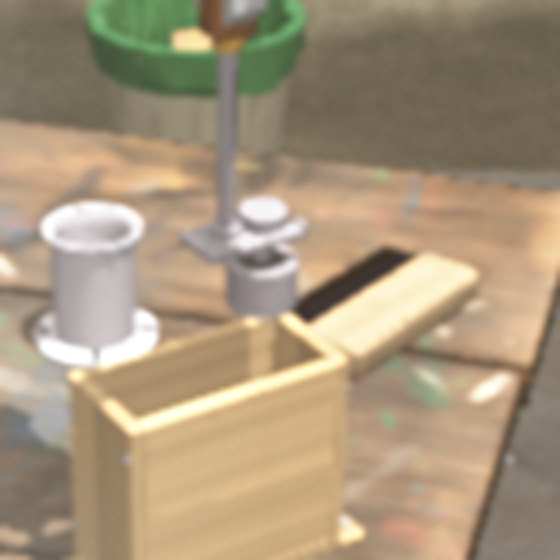

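View pics/top6.png

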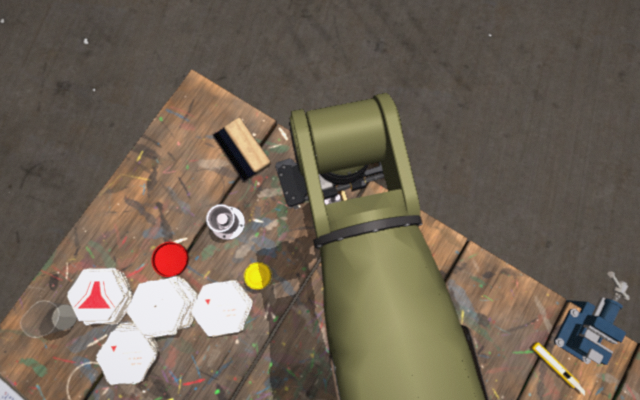

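```bash
python3 -c "
from h import *
goto(423,-17,343.4,.305)
print(atz('top',(365,290),0),atz('top',(392,290),0),atz('top',(365,262),0))
for l in ('weight','lifter_fork'):
  print([(round(d['p'],2),np.round(d['xyz'],1)) for d in optics.pinpoint('side',l)])
"
```

```text
t 11.00 pos [484.2 142.8 343.4] head 0.305 tilt 0.001 grip 19.7 F [-0.2 -0.1 -5. ] j [ 0.21  0.13  1.44 -0.    1.57  1.48]
shift [-1.064e-01  1.341e-01  1.000e-04] yaw -0.0
[297.45513443  55.63526381   0.        ] [297.68511706 -11.31529491   0.        ] [366.03705797  54.64828407   0.        ]
[(0.66, array([506.9, 150.8, 158.4]))]
[(0.98, array([511.6, 153.2, 204.8]))]
```

```bash
python3 -m crank '[[0.01,-0.003,0.004,0,0],[0.01,-0.01,0.012,0,0],[0.01,-0.02,0.025,0,0],[0.01,-0.032,0.04,0,0],[0.01,-0.044,0.056,0,0],[0.01,-0.057,0.072,0,0],[0.01,-0.07,0.088,0,0],[0.01,-0.082,0.103,0,0],[0.01,-0.092,0.116,0,0],[0.01,-0.1,0.126,0,0],[0.01,-0.1045,0.132,0,0],[0.01,-0.1064,0.134,0,0]]'
python3 -m crank '[[0.01,0,0,0,0],[0.01,0,0,0.005,0],[0.01,0,0,0.014,0],[0.01,0,0,0.028,0],[0.01,0,0,0.043,0],[0.01,0,0,0.06,0],[0.01,0,0,0.077,0],[0.01,0,0,0.092,0],[0.01,0,0,0.106,0],[0.01,0,0,0.116,0],[0.01,0,0,0.123,0],[0.01,0,0,0.125,0]]'; python3 -c "
from h import *
goto(423,-17,178,.305)
snap('side','side7.png');a=cv2.imread('pics/side7.png');cv2.imwrite('pics/s7z.png',cv2.resize(a[170:330,260:400],None,fx=4,fy=3.7))"
```

```text
t: 12.3
position: [422.8, -17.6, 344.1]
orientation: [0.988, 0.151, 0.0, 0.0]
force: [0.4, -0.2, -4.8]
grip_width: 20.1
t: 13.5
position: [422.9, -16.8, 218.3]
orientation: [0.988, 0.152, -0.0, -0.0]
force: [-0.2, 0.7, -5.0]
grip_width: 20.3
t 13.50 pos [422.9 -16.8 218.3] head 0.305 tilt 0.001 grip 20.3 F [-0.2  0.7 -5. ] j [-0.13  0.01  1.85  0.    1.27  1.14]
shift [0.0001 0.0002 0.0403] yaw -0.0
```

View pics/s7z.png

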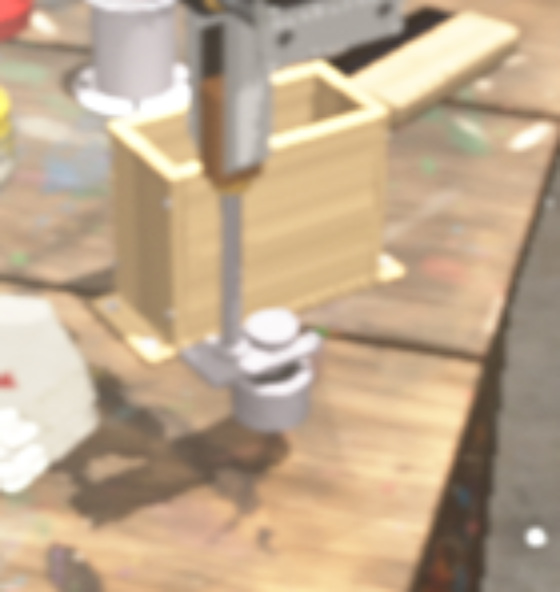

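```bash
python3 -m crank '[[0.01,0,0,0.008,0],[0.01,0,0,0.018,0],[0.01,0,0,0.024,0],[0.01,0,0,0.027,0],[0.01,0,0,0.029,0],[0.01,0,0,0.031,0],[0.01,0,0,0.033,0],[0.01,0,0,0.035,0],[0.01,0,0,0.037,0],[0.01,0,0,0.039,0],[0.01,0,0,0.040,0],[0.01,0,0,0.040,0]]'; python3 -c "
from h import *
goto(423,-17,178,.305)
snap('side','side8.png');snap('top','top8.png');a=cv2.imread('pics/side8.png');cv2.imwrite('pics/s8z.png',cv2.resize(a[230:310,290:360],None,fx=8,fy=7,interpolation=cv2.INTER_CUBIC))"
```

```text
t: 14.75
position: [423.1, -16.9, 178.9]
orientation: [0.988, 0.152, -0.0, -0.0]
force: [0.3, -0.1, -2.1]
grip_width: 19.7
t 14.75 pos [423.1 -16.9 178.9] head 0.305 tilt 0.000 grip 19.7 F [ 0.3 -0.1 -2.1] j [-0.13  0.06  1.91  0.    1.18  1.14]
shift [-0.0001  0.0001  0.0009] yaw -0.0
```

View pics/s8z.png

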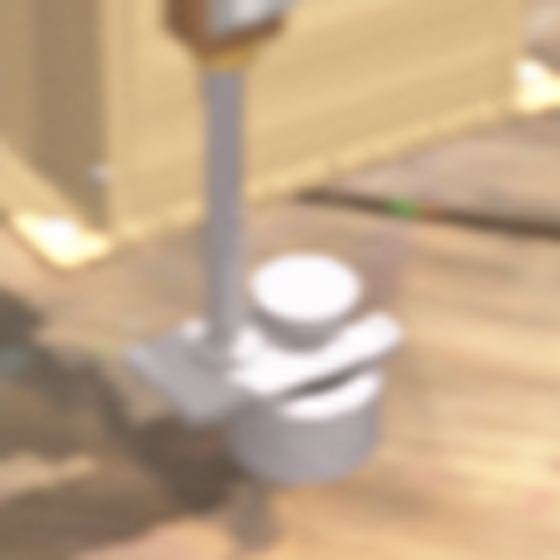

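```bash
python3 -m crank '[[0.01,-0.002,0,0,0],[0.01,-0.005,0,0,0],[0.01,-0.01,0,0,0],[0.01,-0.016,0,0,0],[0.01,-0.022,0,0,0],[0.01,-0.029,0,0,0],[0.01,-0.036,0,0,0],[0.01,-0.043,0,0,0],[0.01,-0.05,0,0,0],[0.01,-0.055,0,0,0],[0.01,-0.058,0,0,0],[0.01,-0.058,0,0,0]]'; python3 -c "
from h import *
goto(390,-130,215,.305)
snap('side','side9.png');snap('top','top9.png')
for n in('side','top'):
  for l in ('weight','lifter_fork'):
    print(n,l,[(round(d['p'],2),np.round(d['xyz'],1)) for d in optics.pinpoint(n,l)])
"
```

```text
t: 16.05
position: [367.6, -34.4, 179.0]
orientation: [0.988, 0.152, 0.0, 0.0]
force: [-0.1, -0.4, -2.5]
grip_width: 19.6
t 16.05 pos [367.6 -34.4 179. ] head 0.305 tilt 0.000 grip 19.6 F [-0.1 -0.4 -2.5] j [-0.19 -0.07  2.03  0.    1.18  1.07]
shift [-0.0072  0.0979 -0.036 ] yaw -0.0
side weight [(0.85, array([445.5,  -8.6,  -3.1]))]
side lifter_fork [(0.85, array([394.1, -22.4,  40.8]))]
top weight [(0.5, array([ 4.496e+02, -1.170e+01, -2.000e-01]))]
top lifter_fork [(0.52, array([390.1, -30.8,  43.7]))]
```

View pics/side9.png

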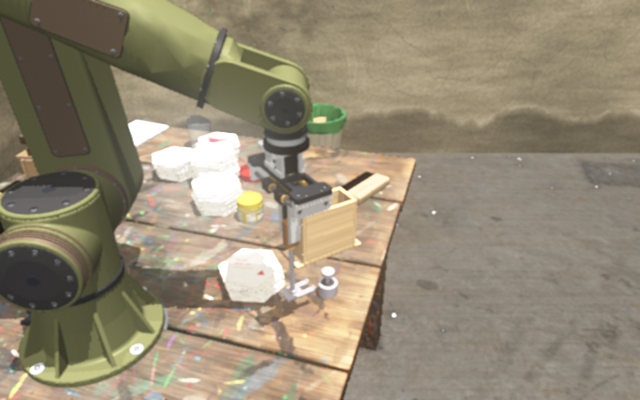

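View pics/top9.png

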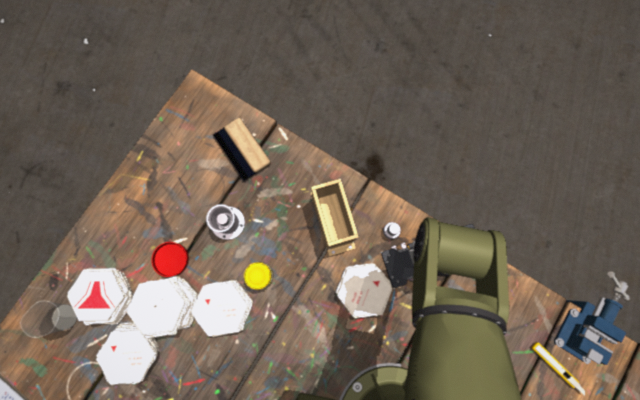

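```bash
python3 -m crank '[[0.01,-0.001,0.006,0,0],[0.01,-0.002,0.02,0,0],[0.01,-0.003,0.036,0,0],[0.01,-0.004,0.055,0.0,0],[0.01,-0.005,0.073,0.00,0],[0.01,-0.006,0.088,0.005,0],[0.01,-0.007,0.096,0.012,0],[0.01,-0.007,0.098,0.02,0],[0.01,-0.007,0.098,0.027,0],[0.01,-0.007,0.098,0.03,0],[0.01,-0.007,0.098,0.032,0],[0.01,-0.007,0.098,0.032,0]]'; python3 -c "
from h import *
goto(390,-130,143.5,.305)
snap('side','side10.png');a=cv2.imread('pics/side10.png');cv2.imwrite('pics/s10z.png',cv2.resize(a[210:370,250:390],None,fx=4,fy=3.7,interpolation=cv2.INTER_CUBIC))"
```

```text
t: 17.55
position: [390.5, -129.6, 146.9]
orientation: [0.988, 0.152, -0.0, -0.0]
force: [1.0, 0.5, -2.7]
grip_width: 19.9
t 17.55 pos [ 390.5 -129.6  146.9] head 0.305 tilt 0.000 grip 19.9 F [ 1.   0.5 -2.7] j [-0.41  0.07  1.97 -0.    1.1   0.86]
shift [-0.0006  0.0002  0.0034] yaw 0.0
```

View pics/s10z.png

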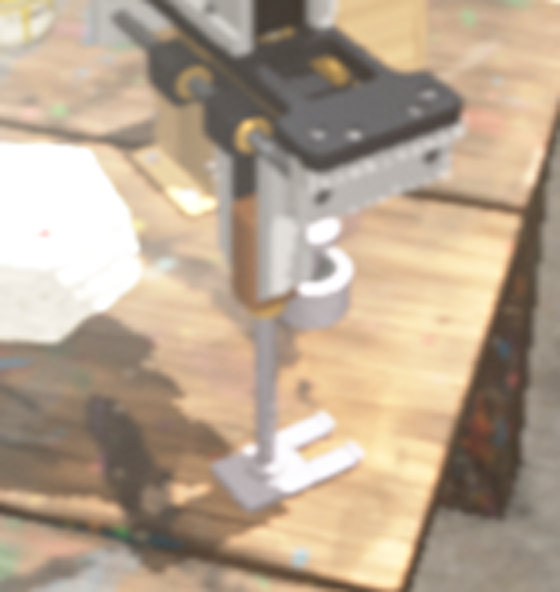

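```bash
python3 -m crank '[[0.01,0,0,0.001,0],[0.01,0,0,0.002,0],[0.01,0,0,0.003,0],[0.01,0,0,0.0036,0],[0.01,0,0,0.0036,0],[0.01,0,0,0.0036,0]]'
```

```text
t: 18.2
position: [390.6, -130.0, 143.6]
orientation: [0.988, 0.152, 0.0, 0.0]
force: [-1.1, 0.8, 3.0]
grip_width: 19.6
```

```bash
python3 -m crank '[[0.021,0,0,0,0],[0.023,0,0,0,0],[0.027,0,0,0,0],[0.033,0,0,0,0],[0.04,0,0,0,0],[0.05,0,0,0,0],[0.05,0,0,0,0],[0.05,0,0,-0.015,0],[0.05,0,0,-0.04,0],[0.05,0,0,-0.07,0],[0.05,0,0,-0.1,0],[0.05,0,0,-0.12,0]]'; python3 -c "
from h import *
goto(447,-10,200,.305)
snap('side','side11.png');snap('top','top11.png');a=cv2.imread('pics/side11.png');cv2.imwrite('pics/s11z.png',cv2.resize(a[210:370,250:390],None,fx=4,fy=3.7,interpolation=cv2.INTER_CUBIC))
for n in('side','top'):
  for l in ('weight','lifter'):
    print(n,l,[(round(d['p'],2),np.round(d['xyz'],1)) for d in optics.pinpoint(n,l)])
"
```

```text
t: 19.4
position: [390.7, -130.0, 265.4]
orientation: [0.988, 0.152, 0.001, 0.001]
force: [-0.1, 0.3, 0.4]
grip_width: 49.8
t 19.40 pos [ 390.7 -130.   265.4] head 0.305 tilt 0.002 grip 49.8 F [-0.1  0.3  0.4] j [-0.41 -0.05  1.81 -0.    1.38  0.86]
shift [ 0.0896 -0.0977  0.0654] yaw -0.0
side weight [(0.93, array([449.8,  -9.5,   2. ]))]
side lifter [(0.73, array([ 389.3, -127. ,    0.5]))]
top weight [(0.57, array([448.1,  -8.4,   1.4]))]
top lifter [(0.77, array([ 389.4, -134.7,    1. ])), (0.67, array([655. , 372.2,   0.8]))]
```

View pics/s11z.png

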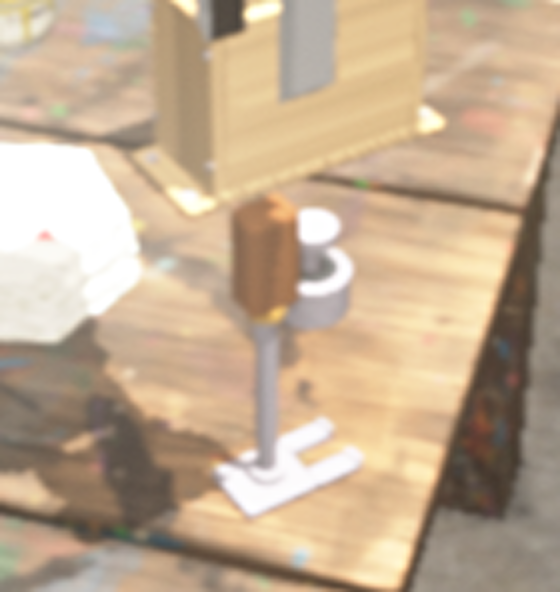

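```bash
python3 -c "
from h import *
w=[447,-10,0]
it=[(pose(w,circ(20,28)),R),(pose(w,circ(13,58)),M),(pose(w,circ(20,0)),G)]
overlay('top','top11.png','o1.png',it,370,410,210,250,10)
overlay('side','side9.png','o2.png',it,305,345,262,302,10)
cv2.imwrite('pics/ov20.png',np.hstack([cv2.imread('pics/o1.png'),cv2.imread('pics/o2.png')]))
"
```

```text
(no output)
```

View pics/ov20.png

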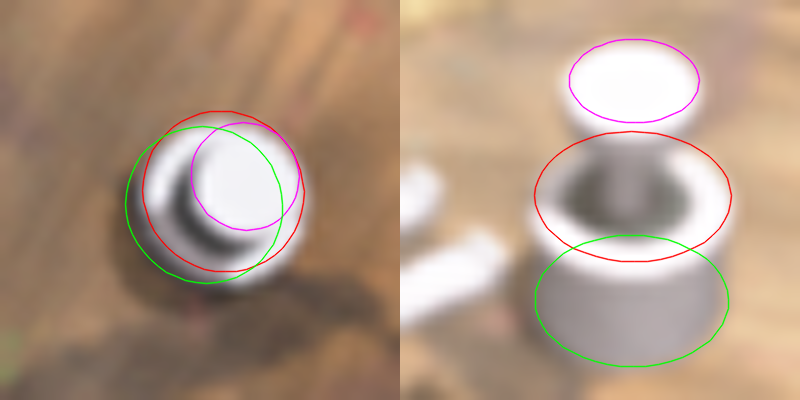

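```bash
python3 -c "
from h import *
goto(446,-10.7,265,1.876)"
python3 -m crank '[[0.05,0.005,-0.005,0,-0.13],[0.05,0.013,-0.014,0,-0.26],[0.05,0.022,-0.024,0,-0.4],[0.05,0.03,-0.033,0,-0.53],[0.05,0.038,-0.042,0,-0.66],[0.05,0.046,-0.052,0,-0.8],[0.05,0.055,-0.061,0,-0.93],[0.05,0.064,-0.071,0,-1.06],[0.05,0.073,-0.08,0,-1.2],[0.05,0.08,-0.09,0,-1.33],[0.05,0.0865,-0.0955,0,-1.45],[0.05,0.0885,-0.0975,0,-1.571]]'; python3 -c "
from h import *
goto(446,-10.7,265,1.876)"
```

```text
t 19.70 pos [ 390.1 -129.8  262.2] head 0.305 tilt 0.002 grip 49.9 F [ 0.4 -0.4  0.5] j [-0.41 -0.05  1.81 -0.    1.38  0.86]
shift [ 0.089  -0.0968 -0.0028] yaw -1.571
t: 20.9
position: [445.6, -9.7, 262.1]
orientation: [0.589, 0.808, -0.0, -0.001]
force: [-0.5, -0.2, 0.9]
grip_width: 49.9
t 20.90 pos [445.6  -9.7 262.1] head 1.881 tilt 0.002 grip 49.9 F [-0.5 -0.2  0.9] j [-0.1   0.03  1.73  0.    1.38 -0.41]
shift [-0.0011  0.0001 -0.0029] yaw 0.005
```

```bash
python3 -m crank '[[0.05,-0.001,0,0.01,0.005],[0.05,-0.001,0,0.03,0.005],[0.05,-0.001,0,0.06,0.005],[0.05,-0.001,0,0.09,0.005],[0.05,-0.001,0,0.12,0.005],[0.05,-0.001,0,0.14,0.005],[0.05,-0.001,0,0.155,0.005],[0.05,-0.001,0,0.165,0.005],[0.05,-0.001,0,0.168,0.005],[0.05,-0.001,0,0.168,0.005]]'; python3 -c "
from h import *
goto(446,-10.7,49,1.876)
snap('side','side12.png');a=cv2.imread('pics/side12.png');cv2.imwrite('pics/s12z.png',cv2.resize(a[200:320,270:390],None,fx=5,fy=5,interpolation=cv2.INTER_CUBIC))"
```

```text
t: 21.9
position: [445.8, -11.4, 95.1]
orientation: [0.594, 0.804, -0.0, -0.0]
force: [0.2, 0.2, 0.5]
grip_width: 50.3
t 21.90 pos [445.8 -11.4  95.1] head 1.869 tilt 0.001 grip 50.3 F [0.2 0.2 0.5] j [-0.11  0.23  1.93  0.    0.98 -0.41]
shift [0.0006 0.0005 0.0461] yaw -0.007
```

View pics/s12z.png

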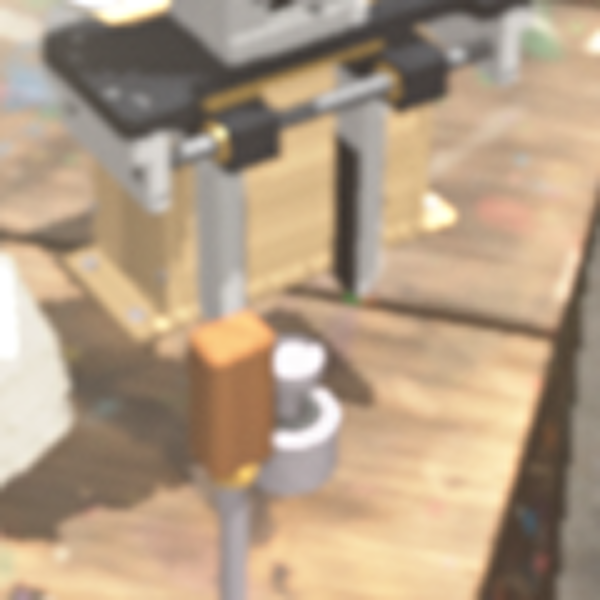

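```bash
python3 -m crank '[[0.05,0.0005,0,0.012,0],[0.05,0.0005,0,0.026,0],[0.05,0.0005,0,0.038,0],[0.05,0.0005,0,0.045,0],[0.05,0.0005,0,0.046,0],[0.05,0.0005,0,0.046,0],[0.032,0.0005,0,0.046,0],[0.026,0.0005,0,0.046,0],[0.02,0.0005,0,0.046,0],[0.02,0.0005,0,0.046,0],[0.02,0.0005,0,0.046,0],[0.02,0.0005,0,0.046,0]]' 25; python3 -c "
from h import *
goto(446,-10.7,49,1.876)
snap('side','side13.png');a=cv2.imread('pics/side13.png');cv2.imwrite('pics/s13z.png',cv2.resize(a[200:320,270:390],None,fx=5,fy=5,interpolation=cv2.INTER_CUBIC))"
```

```text
t: 23.15
position: [446.0, -10.8, 49.5]
orientation: [0.593, 0.805, 0.0, 0.0]
force: [1.0, 0.5, 2.7]
grip_width: 25.1
t 23.15 pos [446.  -10.8  49.5] head 1.871 tilt 0.001 grip 25.1 F [1.  0.5 2.7] j [-0.11  0.31  1.96  0.    0.87 -0.41]
shift [0.0001 0.     0.0005] yaw -0.005
```

View pics/s13z.png

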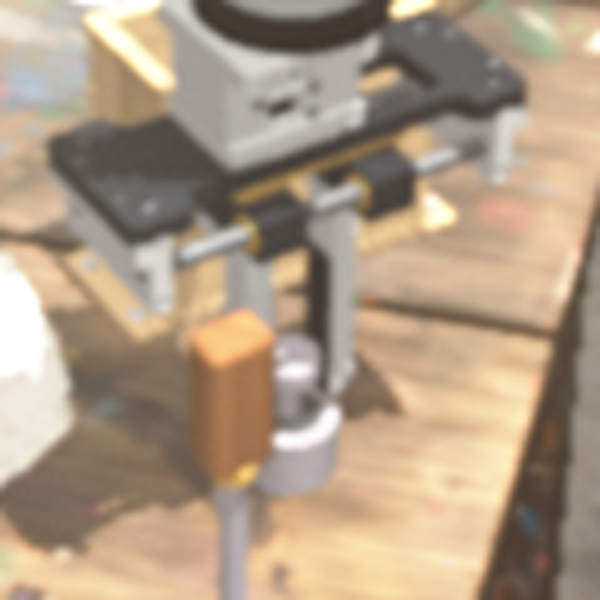

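```bash
python3 -m crank '[[0.02,0,0,-0.005,0],[0.02,0,0,-0.015,0],[0.02,0,0,-0.03,0],[0.02,0,0,-0.05,0],[0.02,0,0,-0.075,0],[0.02,0,0,-0.1,0],[0.02,0,0,-0.125,0],[0.02,0,0,-0.15,0],[0.02,0,0,-0.165,0],[0.02,0,0,-0.172,0],[0.02,0,0,-0.172,0]]' 30; python3 -c "
from h import *
goto(466.5,402,220,None)
snap('side','side14.png');snap('top','top14.png')
m=[466.5,402,0]
it=[(pose(m,circ(33,85)),R),(pose(m,circ(25,85)),M),(pose(m,circ(42,0)),G),(pose(m,circ(13,63)),Bc)]
overlay('top','top14.png','o1.png',it,200,250,195,245,8)
overlay('side','side14.png','o2.png',it,265,315,155,205,8)
cv2.imwrite('pics/ov21.png',np.hstack([cv2.imread('pics/o1.png'),cv2.imread('pics/o2.png')]))
a=cv2.imread('pics/side14.png');cv2.imwrite('pics/s14z.png',cv2.resize(a[100:340,230:410],None,fx=3,fy=2.5,interpolation=cv2.INTER_CUBIC))
"
```

```text
t: 24.3
position: [445.9, -10.9, 222.1]
orientation: [0.594, 0.805, 0.0, 0.001]
force: [-0.1, 0.4, -2.0]
grip_width: 25.4
t 24.30 pos [445.9 -10.9 222.1] head 1.871 tilt 0.001 grip 25.4 F [-0.1  0.4 -2. ] j [-0.11  0.06  1.8  -0.    1.28 -0.41]
shift [0.3883 0.1417 0.002 ] yaw 0
```

View pics/ov21.png

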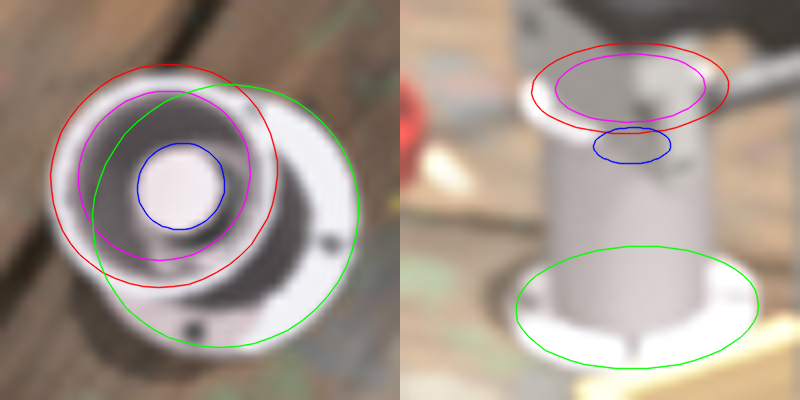

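View pics/s14z.png

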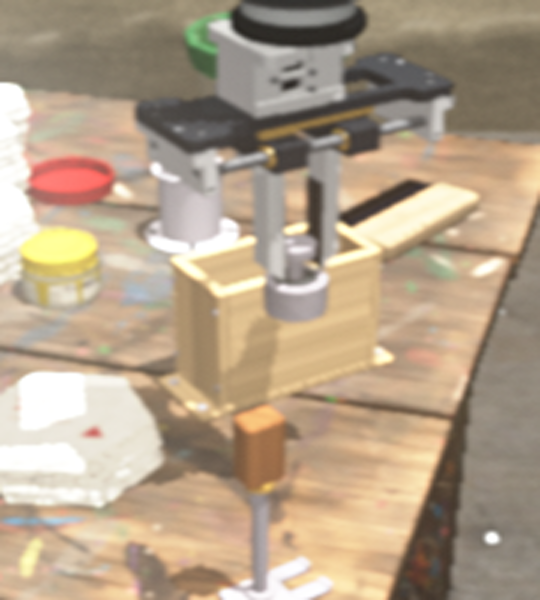

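```bash
python3 -c "
from h import *
goto(465,402,220,None)"
python3 -m crank '[[0.02,0.005,0.002,0,0],[0.02,0.015,0.005,0,0],[0.02,0.03,0.011,0,0],[0.02,0.05,0.018,0,0],[0.02,0.075,0.027,0,0],[0.02,0.1,0.0365,0,0],[0.02,0.128,0.047,0,0],[0.02,0.156,0.057,0,0],[0.02,0.184,0.067,0,0],[0.02,0.212,0.077,0,0],[0.02,0.24,0.088,0,0],[0.02,0.265,0.097,0,0]]'; python3 -c "
from h import *
goto(465,402,220,1.871)"
```

```text
t 24.40 pos [445.4 -10.8 220.7] head 1.871 tilt 0.001 grip 25.1 F [ 0.6 -0.3 -3.3] j [-0.11  0.06  1.8  -0.    1.28 -0.41]
shift [0.3886 0.1407 0.0007] yaw 0
t: 25.6
position: [459.5, 273.2, 220.8]
orientation: [0.593, 0.805, -0.0, -0.0]
force: [-0.2, -1.1, -2.0]
grip_width: 25.0
t 25.60 pos [459.5 273.2 220.8] head 1.872 tilt 0.001 grip 25.0 F [-0.2 -1.1 -2. ] j [0.47 0.26 1.56 0.   1.31 0.17]
shift [0.1214 0.0434 0.0007] yaw 0.001
```

```bash
python3 -m crank '[[0.02,0.02,0.007,0,0],[0.02,0.045,0.016,0,0],[0.02,0.068,0.024,0,0],[0.02,0.088,0.031,0,0],[0.02,0.104,0.037,0,0],[0.02,0.115,0.041,0,0],[0.02,0.12,0.043,0,0],[0.02,0.121,0.0434,0,0],[0.02,0.121,0.0434,0,0],[0.02,0.121,0.0434,0,0]]'; python3 -c "
from h import *
goto(465,402,220,1.871)
snap('side','side15.png');snap('top','top15.png')
p=status.get_state()['position'];w=[p[0],p[1],0];m=[465,402,0]
it=[(pose(m,circ(33,85)),R),(pose(m,circ(25,85)),M),(pose(w,circ(20,p[2]-49.5)),G),(pose(w,circ(20,p[2]-21.5)),G)]
overlay('top','top15.png','o1.png',it,200,260,180,240,7)
overlay('side','side15.png','o2.png',it,260,320,110,200,6.5)
"
```

```text
t: 26.6
position: [466.0, 398.9, 221.5]
orientation: [0.594, 0.805, 0.0, 0.0]
force: [0.3, 0.3, -2.6]
grip_width: 24.9
t 26.60 pos [466.  398.9 221.5] head 1.870 tilt 0.000 grip 24.9 F [ 0.3  0.3 -2.6] j [ 0.65  0.44  1.32 -0.    1.38  0.35]
shift [ 0.0032 -0.      0.0015] yaw -0.001
```

View pics/o2.png

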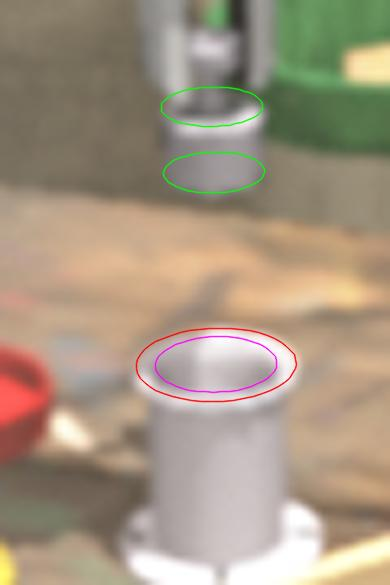

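View pics/o1.png

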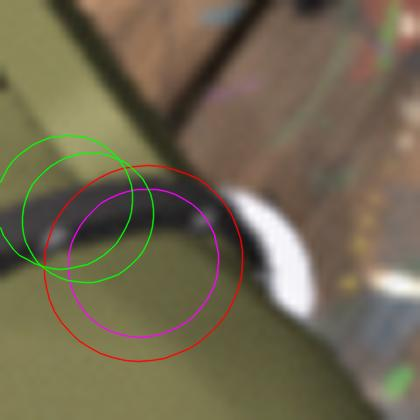

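```bash
python3 -m crank '[[0.02,0.0032,0,0,0],[0.02,0.0032,0,0.01,0],[0.02,0.0032,0,0.025,0],[0.02,0.0032,0,0.045,0],[0.02,0.0032,0,0.062,0],[0.02,0.0032,0,0.072,0],[0.02,0.0032,0,0.078,0],[0.02,0.0032,0,0.08,0],[0.02,0.0032,0,0.08,0]]'; python3 -c "
from h import *
goto(465,402,112.5,1.871)
snap('side','side16.png');snap('top','top16.png')
p=status.get_state()['position'];w=[p[0],p[1],0];m=[465,402,0]
it=[(pose(m,circ(33,85)),R),(pose(m,circ(25,85)),M),(pose(w,circ(20,p[2]-49.5)),G),(pose(w,circ(20,p[2]-21.5)),G)]
overlay('side','side16.png','o2.png',it,260,320,130,200,8)
"
```

```text
t: 27.6
position: [465.0, 402.6, 141.6]
orientation: [0.593, 0.805, 0.0, 0.0]
force: [-0.3, -0.1, -3.1]
grip_width: 25.2
t 27.60 pos [465.  402.6 141.6] head 1.871 tilt 0.000 grip 25.2 F [-0.3 -0.1 -3.1] j [ 0.65  0.51  1.41 -0.    1.22  0.35]
shift [-0.0006 -0.0002  0.0291] yaw -0.0
```

View pics/o2.png

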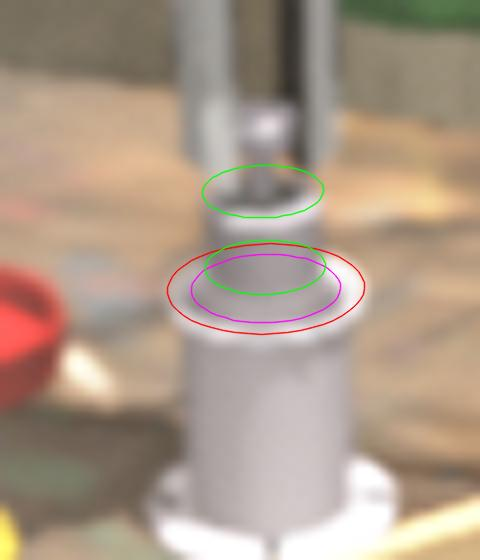

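View pics/top16.png

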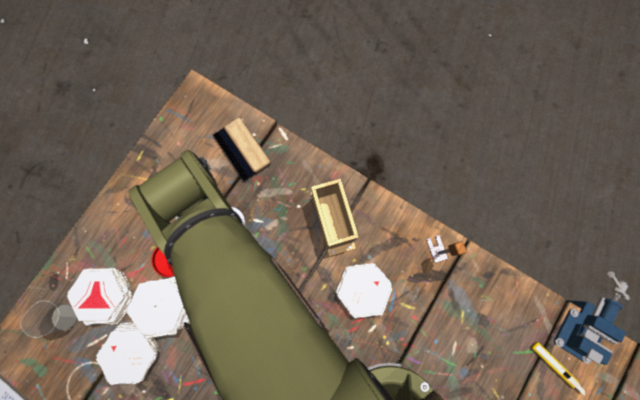

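```bash
python3 -m crank '[[0.02,0,0,0.003,0],[0.02,0,0,0.006,0],[0.02,0,0,0.009,0],[0.02,0,0,0.012,0],[0.02,0,0,0.015,0],[0.02,0,0,0.018,0],[0.02,0,0,0.021,0],[0.02,0,0,0.024,0],[0.02,0,0,0.025,0],[0.02,0,0,0.025,0]]';python3 -m crank '[[0.02,0,0,0.001,0],[0.02,0,0,0.0018,0],[0.02,0,0,0.0026,0],[0.02,0,0,0.0026,0]]'
```

```text
t: 28.7
position: [464.9, 402.5, 116.2]
orientation: [0.594, 0.805, -0.0, -0.0]
force: [-1.1, -0.6, -1.5]
grip_width: 24.9
t: 29.1
position: [464.9, 402.5, 113.6]
orientation: [0.593, 0.805, -0.0, -0.0]
force: [0.0, 0.0, -2.2]
grip_width: 25.3
```

```bash
python3 -m crank '[[0.02,0,0,0.0005,0],[0.02,0,0,0.001,0],[0.02,0,0,0.001,0],[0.02,0,0,0.001,0]]';python3 -m crank '[[0.02,0,0,0.0005,0],[0.02,0,0,0.0007,0],[0.02,0,0,0.0007,0]]'; python3 -c "
from h import *
snap('side','side17.png')
m=[465,402,0]
overlay('side','side17.png','o2.png',[(pose(m,circ(20,91)),G),(pose(m,circ(13,121)),G)],260,320,140,200,8)
"
```

```text
t: 29.5
position: [464.9, 402.5, 112.7]
orientation: [0.593, 0.805, -0.0, 0.0]
force: [0.8, 0.5, -2.6]
grip_width: 24.9
t: 29.8
position: [465.1, 402.6, 112.6]
orientation: [0.593, 0.805, 0.0, 0.0]
force: [-2.0, -1.2, 4.7]
grip_width: 25.1
```

View pics/o2.png

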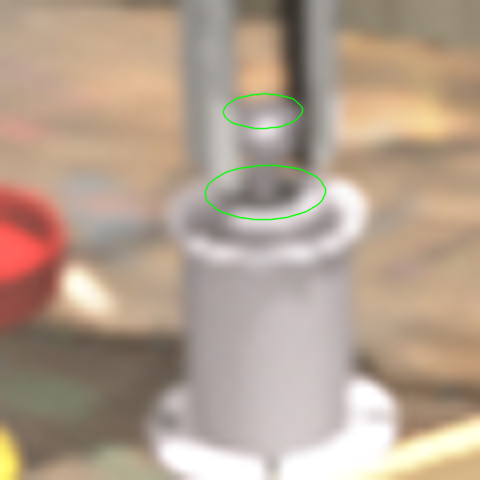

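```bash
python3 -m crank '[[0.026,0,0,0,0],[0.028,0,0,0,0],[0.031,0,0,0,0],[0.036,0,0,0,0],[0.044,0,0,0,0],[0.05,0,0,0,0],[0.05,0,0,0,0],[0.05,0,0,-0.01,0],[0.05,0,0,-0.03,0],[0.05,0,0,-0.06,0],[0.05,0,0,-0.09,0],[0.05,0,0,-0.12,0]]'; python3 -c "
from h import *
goto(330,430,240,None)
snap('side','side18.png');overlay('side','side18.png','o3.png',[],250,330,130,210,7)"
```

```text
t: 31.05
position: [464.8, 402.4, 234.2]
orientation: [0.594, 0.805, 0.0, 0.0]
force: [0.0, -0.2, 0.2]
grip_width: 50.1
t 31.05 pos [464.8 402.4 234.2] head 1.871 tilt 0.001 grip 50.1 F [ 0.  -0.2  0.2] j [ 0.65  0.44  1.3  -0.    1.4   0.35]
shift [ 0.0662 -0.1206 -0.0059] yaw 0
```

View pics/o3.png

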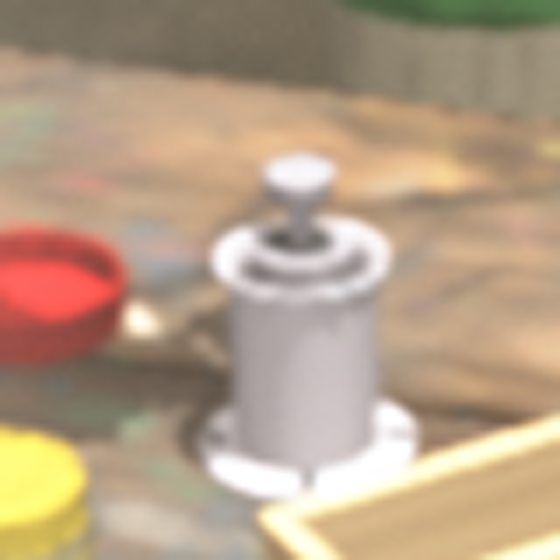

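```bash
python3 -m crank '[[0.05,0.005,-0.01,-0.01,0],[0.05,0.015,-0.03,-0.01,0],[0.05,0.03,-0.06,-0.01,0],[0.05,0.045,-0.09,-0.01,0],[0.05,0.06,-0.115,-0.01,0],[0.05,0.066,-0.13,-0.01,0],[0.05,0.068,-0.15,-0.01,0],[0.05,0.068,-0.165,-0.01,0],[0.05,0.068,-0.17,-0.01,0],[0.05,0.068,-0.17,-0.01,0],[0.05,0.068,-0.17,-0.01,0]]'; python3 -c "
from h import *
goto(330,430,240,None)
snap('top','top19.png');snap('side','side19.png')
for n in('side','top'):
  for l in ('weight','lifter','magazine','squeegee','ink_pot'):
    print(n,l,[(round(d['p'],2),np.round(d['xyz'],1)) for d in optics.pinpoint(n,l)])
m=[465,402,0];l=[390.5,-130,.305]
it=[(pose(m,circ(25,85)),R),(pose(m,circ(20,91)),G),(pose(m,circ(13,121)),M)]
overlay('top','top19.png','o1.png',it,200,250,185,235,8)
overlay('top','top19.png','o4.png',[(pose(l,FORK),R),(pose(l,HT),M)],420,470,225,275,8)
cv2.imwrite('pics/ov22.png',np.hstack([cv2.imread('pics/o1.png'),cv2.imread('pics/o4.png')]))
"
```

```text
t: 32.2
position: [282.9, 417.2, 242.1]
orientation: [0.594, 0.805, 0.0, 0.0]
force: [-0.1, 0.2, 0.8]
grip_width: 49.7
t 32.20 pos [282.9 417.2 242.1] head 1.870 tilt 0.000 grip 49.7 F [-0.1  0.2  0.8] j [ 0.9   0.18  1.62 -0.    1.35  0.6 ]
shift [-0.0017  0.0488  0.0021] yaw 0
side weight [(0.72, array([467.3, 405.9,  63.1]))]
side lifter [(0.78, array([ 391. , -129.2,    0.5]))]
side magazine [(0.76, array([464.3, 401.1,  -1.1]))]
side squeegee [(0.85, array([655.1, 371.1,  -7.2]))]
side ink_pot [(0.91, array([334.7, 316.4,  -1.4]))]
top weight [(0.69, array([464.1, 401.5,  62. ]))]
top lifter [(0.76, array([ 387.3, -134.3,   -1.7]))]
top magazine [(0.59, array([459.9, 402.3,  -2.2]))]
top squeegee [(0.6, array([655.5, 372.7,  -3.7])), (0.24, array([474.5, 135.8,  -0.6]))]
top ink_pot [(0.88, array([333.6, 315. ,   1.9]))]
```

View pics/ov22.png

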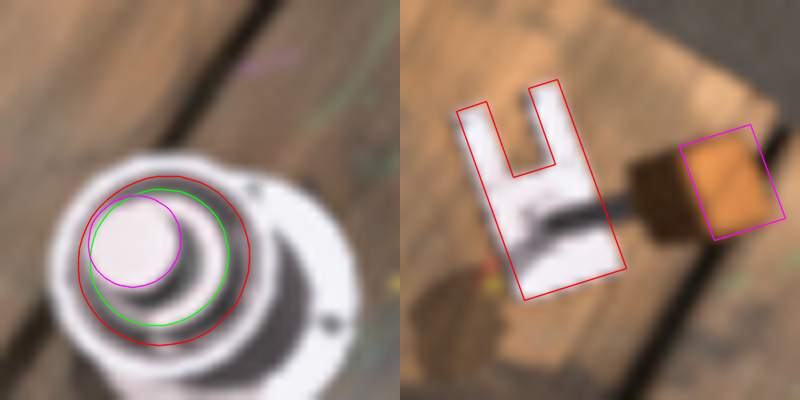

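View pics/side19.png

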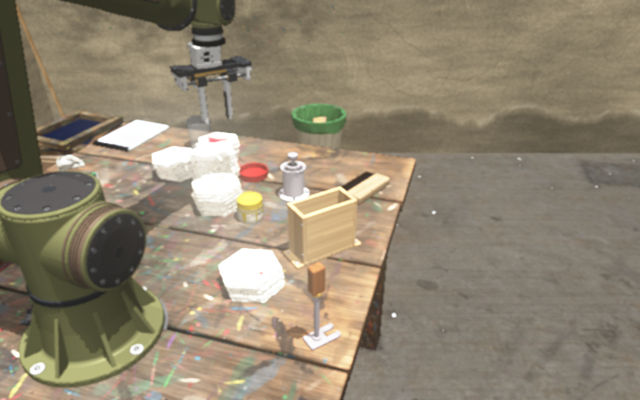

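```bash
python3 -c "
from h import *
print(arm.finish_job());st()"
```

```text
the job is handed in; nothing more can be done
None
the job is handed in; nothing more can be done
```

I handed the job in at about 33 s of the 72 s allowed. All the steps were done in order, but `finish_job` gave no verdict.

- **Weight out of the box:** I took the lifter by its handle and hooked the neck. The weight rose clear of the rim, with the picture and network putting its underside near 158 mm. I then set it upright on the open bench at about (446, -11).
- **Lifter:** It stands upright on the bench at about (390, -130), not where it started. I moved it there to keep it clear of the gripper when picking up the weight. Its outline matched the last top picture.
- **Weight into the magazine:** I picked it up by the head and lowered it until it touched the lower weight at about the expected height (TCP 112.6 mm). It was then released and the gripper backed away. The networks put its underside at 62 to 63 mm, and the pictures show it upright and inside the bore.
- **Bystanders:** The squeegee and ink pot read within a few mm of their first readings, apart from up to 5 mm in the squeegee's estimated height, so I take them as unmoved.

**Where checks disagreed:** The last readings of the weight's centre differed by 3 to 4 mm between the two cameras. The top camera's last magazine reading was about 7 mm off its first one in x, and the overlays ran about 1 pixel off. I put these down to camera calibration and network error. I could not see the fork engage inside the box because the arm blocked the view, so I judged the catch from the wrist force, which rose by about 2.4 N on lifting. The side picture afterwards showed the weight hanging on the fork.

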